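# Load the last board card and lift the carrier

### The job

Take the board card that stands in the small single-slot dock and stand it, fully home and upright, in the free slot of the two-slot carrier as it stands on the bench, and let go of it. Then take the carrier by its handle, lift it off the bench to a good 10 cm clear, and keep it steady and level in the air with both cards still in their slots; finish while holding it there. Leave the other card in its slot all the time, never tip the carrier over noticeably, and do not disturb the flux tin, the pliers or the fuse carton.

Things in the scene. Friction and masses are not known exactly. Their poses are not given: they have to be found in the camera images.
- card: The card to load: an upright aluminium plate 64 mm wide (its x), 8 mm thick (its y) and 104 mm tall (its z), with a small green circuit board on its +y face between 33 and 73 mm up, standing out 11 mm; the top 24 mm is a plain grip bar, 44 mm wide and 10 mm thick, with flat faces on both sides, free to be pinched from above; about 0.13 kg. Origin at the middle of its lower edge; z up. It starts standing in the dock. Either way round in the slot will do.
- card_centre (a point): Centre of the card to load, half-way up: 52 mm above its lower edge. The middle of its grip bar is 40 mm higher. Axes as the card's.
- other_card: The second card, alike in every way, already standing in the carrier's slot on the +y side. Leave it there. Origin at the middle of its lower edge; z up.
- carrier: Loose carrier: aluminium base 92 (x) x 196 (y) x 6 mm with two black card slots across it, at y = +75 (full) and y = -75 mm (free), and a handle between them. About 0.35 kg empty, 0.6 kg with two cards; balanced about the handle. Origin at the centre of its underside, z up.
- carrier_handle (a point): Centre of the carrier's handle grip: a black rubber bar 18 mm thick (carrier's x), 56 mm long (carrier's y), 22 mm high, flat-sided, 128 mm above the carrier's underside (top at 139 mm), on two 8 mm steel posts at y = +-18 mm. Nothing lies close to it on its x sides; the seated cards reach 110 mm above the carrier's underside.
- free_slot (a point): Middle of the floor of the carrier's free slot, 6 mm above the carrier's underside. The slot is 68 mm long (carrier's x) and 11 mm wide (carrier's y), 20 mm deep and straight, topped by a flared mouth 6 mm high that opens by about 5 mm more on each side. A card fully home has its lower edge on this floor. Axes as the carrier's.
- full_slot (a point): Middle of the floor of the slot on the carrier's +y side, in which the other card stands; same slot.
- dock: Fixed grey dock 96 (x) x 76 (y) mm with one slot along its x, the same as the carrier's; the slot's floor is 16 mm above the bench. The card stands loose in it and is drawn straight up. Origin at the centre of its underside.
- flux_tin: Flat round tin, 57 mm across, 21 mm high; a bystander. Origin under its centre.
- pliers: Small pliers with black grips lying flat, 119x33x10 mm; a bystander. Origin under their centre.
- fuse_box: Small white carton, 36x62x24 mm; a bystander. Origin under its centre.

How it is judged:
By the outcome, as a careful person would: the job done as asked, in the order asked, and still so for the second after the job is handed in, while the arm keeps its last pose, push and grip.
It also fails if it takes over 61 s, if anything falls off the work surface, if the arm or the gripper's body presses on something with over 40 N, if the wrist force passes 120 N, or if a joint passes its speed limit or range.

### The arm

A 6-joint arm with a two-finger parallel gripper is mounted at the origin on a cart in front of the work surface, level with it; the furniture and walls round the work are solid. World frame = base frame: x ahead of the robot, y to its left, z up, the work surface at z = 0. Lengths are in mm, angles in degrees, forces in N, time in s.
With the tool pointing down it reaches from about 300 to 850 mm from the base axis. Payload 4.2 kg.
Tool frame: the origin (TCP) lies at the very end of the fingers, on their centre line; the grasp point (between the pads) lies 19 mm behind it (env.grasp_offset is the distance from the TCP to the grasp point, in mm); z points along the fingers, y is the line along which they close (so a half turn about z gives the same grasp; the last joint's range is limited). The gripper opens to 91 mm and grips with 3 to 60 N. Pads are 32 mm wide; open, the fingers measure 118 mm over their backs; the gripper's body (76 mm by 178 mm) begins 60 mm behind the grasp point.
Start: joints at [-68.354, 18.312, 89.639, -0, 72.044, -1.146], TCP at [222.754, -530.117, 213.976] pointing down, gripper open.
Joint ranges: [-177.97, 177.97], [-48.28, 115.42], [12.27, 149.76], [-77.06, 257.06], [2.81, 150.46], [-146.56, 146.56]. Speed limits (degrees/s): [147.25, 147.25, 180, 180, 180, 180].

### API

Orientations are given as [roll, pitch, yaw] about the fixed x, y, z axes, in that order (R = Rz(yaw) Ry(pitch) Rx(roll)).
In Python, from workcell import env, eyes gives the robot as it stands.
- The arm moves only by the tool send_rows, never from a script. Its arguments are lists of equal length, an entry for each row: "grip": the opening, from -1 (shut) to 1 (fully open), so that 0 is half open; "xyz": the shift along the world's x, y, z in m, a list of three; "yaw": the turn about the world's z in degrees. A call has 1 to 8 rows; each row is the pose to reach, as a shift and turn from the pose commanded when the call began; what a row does not reach only later rows make up. A row lasts 1/12 s, in which the tool goes at most 41.7 mm and 7.16 degrees, less where a joint would pass 70% of its speed; a pose out of reach is approached as far as the arm can. A call with a gripper value outside its range is refused whole. The fingers move at their own pace and stop on an object; "grip_force" is the grip in N (left out, the last holds). Time passes only in rows, so rows that repeat a pose let the fingers close. It gives the time, the measured TCP pose, the force, the opening and the grip force at its end, in the units of the state.
- env.state(): the state, without advancing time (a new reading comes with each control period).
- eyes.grab_frame(name): name is "scene" or "side" or "wrist"; returns a dict with "frame" (400x640x3 uint8, red, green, blue), "fx", "fy", "cx", "cy" (pixels), "pose" (4x4, takes a point from camera to world coordinates). Camera axes: x right, y down, z forward; pixel columns grow to the right and rows downward; lengths in mm; the calibration is good to about 2 mm. A picture is of the moment at which its call begins. There is no depth.
- env.job_done(): hands the job in; it is judged then, once.
The state is a dict: "time_s": time; "qpos": joint angles; "qvel": joint speeds; "effort": joint torques, N m; "ee_pos": TCP position; "ee_rot": TCP orientation; "force": force on the tool from outside, world axes, zero at the start; "torque": the same for the moment, N m; "gripper_width": finger opening in mm; "gripper_force": force on a finger pad.
Only numpy, scipy, OpenCV 4.12 (cv2) and the standard library are available. Lean on these libraries where they do the work, as an engineer would, in place of code of your own. Each camera call takes 0.05 s, during which the arm holds its last target. There are 200 camera calls.

## Working session

There is one attempt and no reset: what is moved stays moved. The work goes in short steps, Python scripts to look and compute and a tool call to move; the robot and the scene stay as the last step left them, time stands still between calls to the robot, and variables do not carry over. Pictures are saved under pics/ and viewed, at most 10 in all, crops included, and the job is handed in when it is done.

Besides the shell and the picture viewer there is one more tool, called in YAML: its name, and indented under it one key for each argument. send_rows: Moves the arm, as the interface text tells. Its arguments: {"type":"object","properties":{"grip":{"type":"array"},"xyz":{"type":"array"},"yaw":{"type":"array"},"grip_force":{"type":"number"}},"required":["grip","xyz","yaw"]}

```bash
mkdir -p pics; ls; cat > h.py <<'E'
import numpy as np, cv2, json
from workcell import env, eyes
def grab(name, fn=None):
    f=eyes.grab_frame(name)
    if fn: cv2.imwrite(f'pics/{fn}.png', cv2.cvtColor(f['frame'],cv2.COLOR_RGB2BGR)); np.savez(f'pics/{fn}.npz',**f)
    return f
def load(fn): return dict(np.load(f'pics/{fn}.npz'))
def ray(f,uv):
    d=np.array([(uv[0]-f['cx'])/f['fx'],(uv[1]-f['cy'])/f['fy'],1.]); P=np.array(f['pose'])
    d=P[:3,:3]@d; return P[:3,3],d/np.linalg.norm(d)
def plane(f,uv,z):
    o,d=ray(f,uv); return o+d*(z-o[2])/d[2]
def tri(*fu):
    A=np.zeros((3,3));b=np.zeros(3);R=[ray(f,u) for f,u in fu]
    for o,d in R:
        M=np.eye(3)-np.outer(d,d);A+=M;b+=M@o
    p=np.linalg.solve(A,b)
    return p,[np.linalg.norm((np.eye(3)-np.outer(d,d))@(p-o)) for o,d in R]
def proj(f,p):
    P=np.array(f['pose']); c=P[:3,:3].T@(np.array(p)-P[:3,3]); return f['fx']*c[0]/c[2]+f['cx'],f['fy']*c[1]/c[2]+f['cy']
E
python3 - <<'E'
from h import *
for n in ('scene','side','wrist'):
    f=grab(n,n+'0'); print(n,f['fx'],np.round(f['pose'],3).tolist())
s=env.state(); print(s)
a=np.vstack([cv2.imread('pics/scene0.png'),cv2.imread('pics/side0.png')])
E
```

```text
pics
scene 503.25968385747893 [[-0.736, -0.322, 0.596, -163.998], [-0.677, 0.33, -0.658, 821.871], [0.016, -0.887, -0.461, 681.225], [0.0, 0.0, 0.0, 1.0]]
side 386.70541601137256 [[-0.878, -0.172, 0.447, 158.654], [-0.479, 0.309, -0.822, 731.061], [0.004, -0.935, -0.354, 421.925], [0.0, 0.0, 0.0, 1.0]]
wrist 281.99157167327184 [[0.388, -0.884, -0.262, 297.258], [-0.922, -0.373, -0.108, -499.261], [-0.003, 0.284, -0.959, 384.213], [0.0, 0.0, 0.0, 1.0]]
{'time_s': 0.15, 'qpos': array([-6.83536719e+01,  1.83420749e+01,  8.96878708e+01,  1.09446119e-03,
        7.20434711e+01, -1.14712056e+00]), 'qvel': array([ 0.00256416, -0.16172275, -0.20234677,  0.02586724, -0.05743485,
        0.03881322]), 'effort': array([ 5.32788199e-04, -4.12773585e+01, -2.32154703e+01,  7.27538648e-02,
        4.33483988e-02, -8.92510411e-05]), 'ee_pos': array([ 222.62387652, -529.76580735,  213.34176672]), 'ee_rot': array([-1.79926619e+02, -2.51029109e-03,  2.27931089e+01]), 'force': array([ 0.2049319 , -0.23157828, -0.47460709]), 'torque': array([ 0.00679893, -0.00239424,  0.01478562]), 'gripper_force': 0.0, 'gripper_width': 91.04922380504183}
```

View pics/scene0.png

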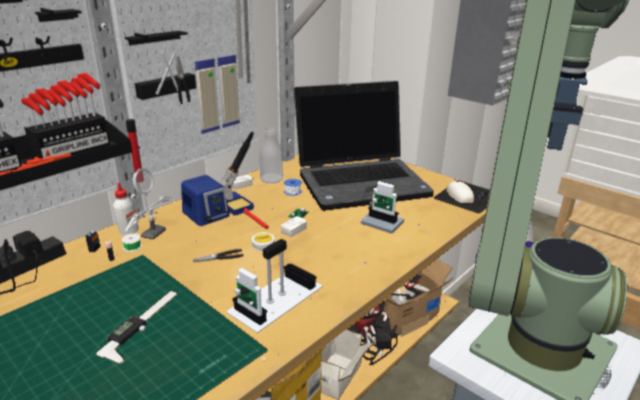

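View pics/side0.png

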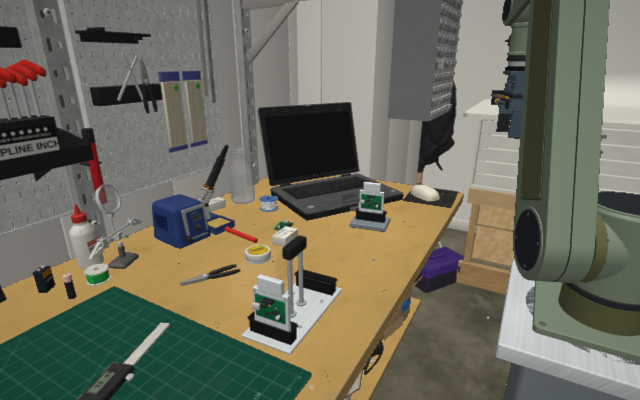

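The scene view shows the carrier at about (275,295), with the handle at (274,249), the full slot at (250,290) and the free slot at (300,275). The dock and card are at (384,205). In the side view the carrier is at (290,300), the handle at (295,247) and the dock card at (371,200). I'll enlarge both.

```bash
python3 - <<'E'
from h import *
def crop(n,x,y,w,h,k): return cv2.resize(cv2.imread(f'pics/{n}.png')[y:y+h,x:x+w],None,fx=k,fy=k,interpolation=cv2.INTER_CUBIC)
a=np.hstack([crop('scene0',225,235,100,100,4),crop('side0',240,230,100,120,4)[:400] ])
b=np.hstack([crop('scene0',355,175,80,40+20,3.3333)[:200],np.zeros((200,0,3),np.uint8)])
A=crop('scene0',350,178,66,56,4);B=crop('side0',340,178,66,56,4)
top=np.hstack([crop('scene0',225,235,100,94,4),crop('side0',240,230,100,94,4)])
bot=np.hstack([A,B]);bot=np.hstack([bot,np.zeros((bot.shape[0],800-bot.shape[1],3),np.uint8)])
cv2.imwrite('pics/m1.png',np.vstack([top,bot]))
E
```

```text
(no output)
```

View pics/m1.png

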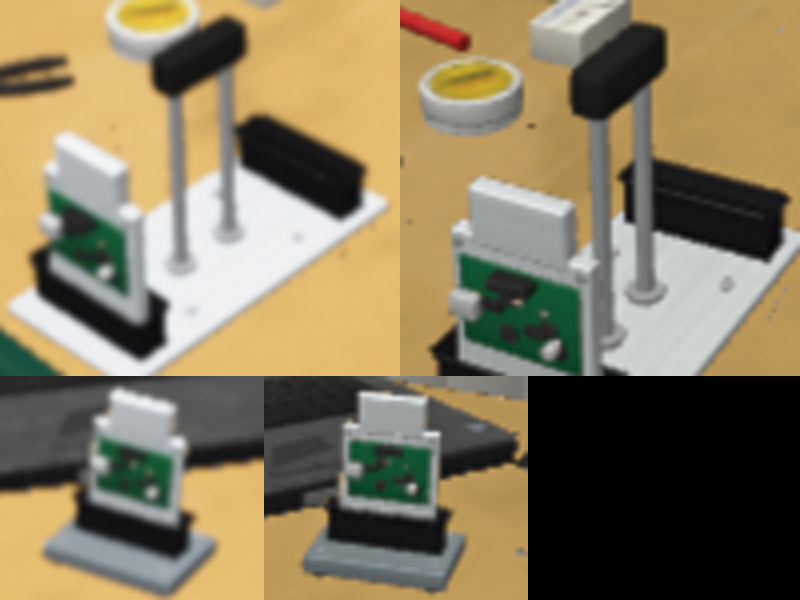

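The crops show the handle, the free slot and the dock card clearly. I'll triangulate them from both views.

```bash
python3 - <<'E'
from h import *
S,D=load('scene0'),load('side0')
s1=lambda x,y:(225+x/4-.4,235+y/4-.4); d1=lambda x,y:(240+(x-400)/4-.4,230+y/4-.4)
s2=lambda x,y:(350+x/4-.4,178+(y-376)/4-.4); d2=lambda x,y:(340+(x-264)/4-.4,178+(y-376)/4-.4)
P=lambda n,a,b:print(n,*[np.round(v,1) for v in tri((S,a),(D,b))])
P('handle',s1(199,56),d1(618,72))
P('postA base',s1(181,268),d1(608,338)); P('postB base',s1(229,235),d1(645,292))
P('cardtopL',s2(108,392),d2(361,394)); P('cardtopR',s2(176,405),d2(428,398))
P('dock right corner',s2(216,547),d2(466,543)); P('dock near',s2(168,590),d2(446,588));P('dock left',s2(44,548),d2(304,562))
P('othertopL',s1(58,136),d1(472,182)); P('othertopR',s1(128,170),d1(573,208))
P('free right end bottom',s1(342,215),d1(780,257))
print('base right corner',plane(S,s1(388,203),6), plane(S,s1(8,305),6))
P('base right',s1(388,203),d1(800,232))
E
```

```text
handle [478.3 239.6 124.1] [0.9 0.9]
postA base [470.6 263.8   7.7] [0.3 0.3]
postB base [476.2 223.7   4.4] [0.1 0.1]
cardtopL [ 522.6 -167.4  122.7] [2. 2.]
cardtopR [ 484.1 -189.4  119.3] [1.3 1.3]
dock right corner [ 460.7 -218.7   10.6] [1.1 1.1]
dock near [ 450.8 -149.7    8.3] [2.9 2.9]
dock left [ 546.  -139.     8.6] [1. 1.]
othertopL [494.8 319.2 107.6] [0.4 0.4]
othertopR [454.2 309.8 102.8] [0.3 0.3]
free right end bottom [427.1 186.6  20.2] [2.4 2.4]
base right corner [431.81742221 144.89457486   6.        ] [514.44597646 343.30740131   6.        ]
base right [440.4 135.3  -2.9] [0.6 0.6]
```

send_rows:
  grip: [1,1,1,1,1,1,1,1]
  xyz:
    - [0.02,0.025,0.03]
    - [0.045,0.055,0.046]
    - [0.07,0.085,0.046]
    - [0.095,0.115,0.046]
    - [0.12,0.145,0.046]
    - [0.145,0.175,0.046]
    - [0.17,0.205,0.046]
    - [0.19,0.23,0.046]
  yaw: [1,2,3,4,5,6,7,7]

```text
time_s: 0.82
ee_pos: [413.9, -297.9, 259.8]
ee_rot: [-180.0, -0.0, 29.9]
force: [0.9, -0.2, 0.5]
gripper_width: 91.1
gripper_force: 0.0
```

send_rows:
  grip: [1,1,1,1,1,1,1,1]
  xyz:
    - [0.02,0.03,0]
    - [0.04,0.06,0]
    - [0.06,0.08,0]
    - [0.075,0.1,0]
    - [0.085,0.115,0]
    - [0.09,0.12,0]
    - [0.09,0.12,0]
    - [0.09,0.12,0]
  yaw: [0,0,0,0,0,0,0,0]

```text
time_s: 1.48
ee_pos: [502.4, -180.5, 259.7]
ee_rot: [180.0, 0.1, 29.8]
force: [0.2, -0.3, 0.1]
gripper_width: 90.9
gripper_force: 0.0
```

```bash
python3 - <<'E'
from h import *
f=grab('wrist','w1'); s=env.state(); print(s['time_s'],s['ee_pos'],s['ee_rot'],s['qpos'])
S=load('scene0')
for uv in [(310,205),(437,192),(400,165)]: print(plane(S,uv,10))
for p in [(502,-180,120),(522.6,-167,120),(484,-189,120)]: print(proj(f,p))
E
```

```text
1.5333 [ 502.17184234 -180.92434563  259.82000149] [1.79991985e+02 5.23979569e-02 2.97560248e+01] [-2.10190726e+01  1.30897001e+01  9.03229680e+01 -4.69345748e-02
  7.66142619e+01  3.92357753e+01]
[ 706.34499176 -108.34886838   10.        ]
[ 488.75542325 -439.46554617   10.        ]
[ 687.88688151 -533.72496045   10.        ]
(np.float64(318.0363656440799), np.float64(193.97923719158226))
(np.float64(317.0955951651098), np.float64(172.80546205144987))
(np.float64(317.05828278497506), np.float64(210.7820253602321))
```

View pics/w1.png

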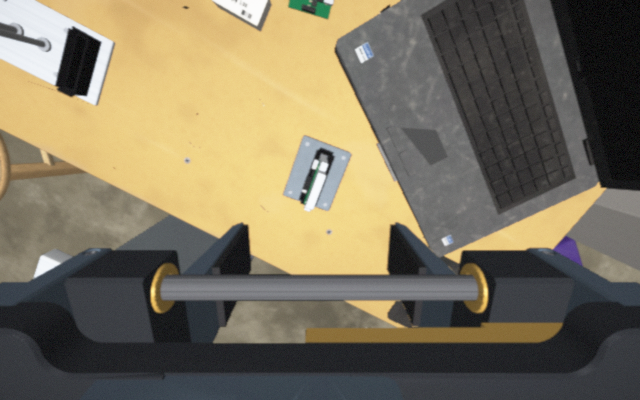

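The wrist view shows the dock at about (317,172), corners roughly (306,136), (351,152), (330,213) and (284,197), with the card's white bar at about (316,190). That is about 20° clockwise of the tool. I'll compute the corners and enlarge the crop.

```bash
python3 - <<'E'
from h import *
f=load('w1')
for uv in [(306,136),(351,152),(330,213),(284,197)]: print(uv,plane(f,uv,12).round(1))
a=cv2.resize(cv2.imread('pics/w1.png')[125:225,270:370],None,fx=6,fy=6,interpolation=cv2.INTER_CUBIC)
cv2.imwrite('pics/w1c.png',a)
E
```

```text
(306, 136) [ 543.9 -135.5   12. ]
(351, 152) [ 556.8 -203.9   12. ]
(330, 213) [ 460.1 -225.1   12. ]
(284, 197) [ 447.2 -150.6   12. ]
```

View pics/w1c.png

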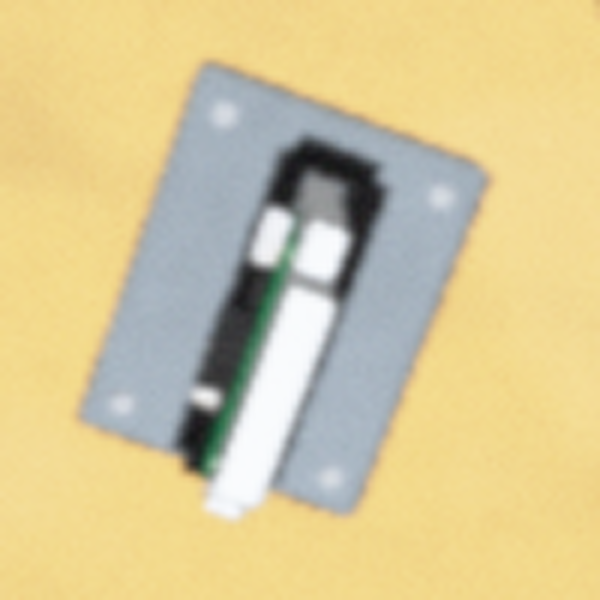

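The crop shows the bar top running from (313,293) to (240,494), with the dock square around it. The card's circuit board is on the left, the +y side.

```bash
python3 - <<'E'
from h import *
f=load('w1');S=load('scene0');D=load('side0')
c=lambda x,y:(270+x/6-.4,125+y/6-.4)
a,b=plane(f,c(313,292),120),plane(f,c(240,494),120); print(a,b,(a+b)/2,np.linalg.norm(a-b),np.degrees(np.arctan2(*(a-b)[1::-1])))
# height check: far-left / near-right-ish top corners: crop wrist vs scene & side
s2=lambda x,y:(350+x/4-.4,178+(y-376)/4-.4); d2=lambda x,y:(340+(x-264)/4-.4,178+(y-376)/4-.4)
print(tri((f,c(290,286)),(S,s2(110,394)),(D,d2(361,396))))
print(tri((f,c(212,486)),(S,s2(174,409)),(D,d2(427,400))))
E
```

```text
[ 524.73843243 -171.76869166  120.        ] [ 483.76845903 -179.227211    120.        ] [ 504.25344573 -175.49795133  120.        ] 41.643345577404205 10.317616062556292
(array([ 522.81579433, -168.15401422,  120.93498584]), [np.float64(1.1555471413995013), np.float64(1.767096962895442), np.float64(1.8207782359640041)])
(array([ 480.18066048, -175.74783621,  121.93741523]), [np.float64(3.45851911029068), np.float64(2.994265841450442), np.float64(1.221566568663143)])
```

send_rows:
  grip: [1,0.8,0.6,0.4,0.3,0.3,0.3,0.3]
  xyz:
    - [0.002,0.004,-0.02]
    - [0.002,0.004,-0.04]
    - [0.002,0.004,-0.06]
    - [0.002,0.004,-0.08]
    - [0.002,0.004,-0.08]
    - [0.002,0.004,-0.08]
    - [0.002,0.004,-0.08]
    - [0.002,0.004,-0.08]
  yaw: [-5,-10,-15,-19.5,-19.5,-19.5,-19.5,-19.5]

```text
time_s: 2.2
ee_pos: [505.5, -176.9, 181.6]
ee_rot: [179.9, -0.1, 10.3]
force: [0.4, 0.4, 0.0]
gripper_width: 59.6
gripper_force: 0.0
```

```bash
python3 - <<'E'
from h import *
f=grab('wrist','w2'); s=env.state(); print(s['time_s'],s['ee_pos'],s['ee_rot'])
u,v=proj(f,(504,-176,120)); print(u,v)
x,y=int(u)-50,int(v)-60
a=cv2.resize(cv2.imread('pics/w2.png')[y:y+120,x:x+120],None,fx=5,fy=5,interpolation=cv2.INTER_CUBIC)
cv2.imwrite('pics/w2c.png',a);print(x,y)
E
```

```text
2.25 [ 505.46796942 -176.74904613  181.51697036] [ 1.79903350e+02 -1.43728941e-01  1.03138928e+01]
317.05411621778615 218.23273040109075
267 158
```

View pics/w2c.png

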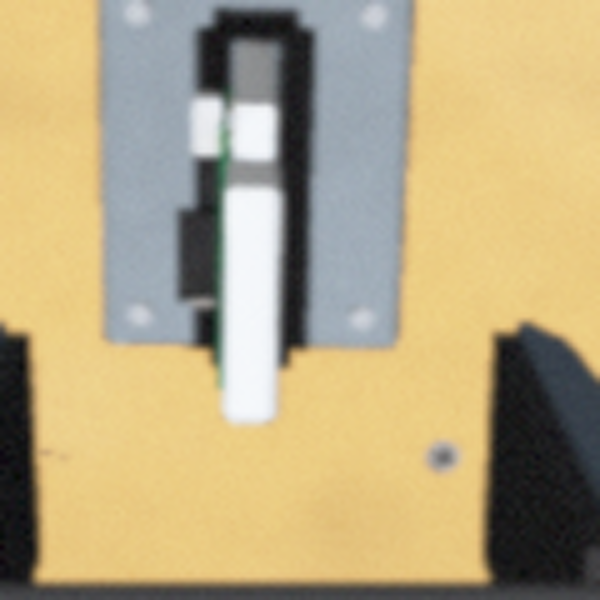

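The bar runs vertically from (252,186) to (249,420) in the crop, so the tool is aligned in yaw. Next I'll compute the offset.

```bash
python3 - <<'E'
from h import *
f=load('w2');f1=load('w1')
c=lambda x,y:(267+x/5-.4,158+y/5-.4); c1=lambda x,y:(270+x/6-.4,125+y/6-.4)
a,b=plane(f,c(252,186),120),plane(f,c(249,412),120); print(a,b,(a+b)/2,np.linalg.norm(a-b),np.degrees(np.arctan2(*(a-b)[1::-1])))
print(tri((f,c(252,186)),(f1,c1(313,292))),tri((f,c(249,412)),(f1,c1(240,494))))
E
```

```text
[ 524.79507878 -172.19793979  120.        ] [ 483.6262023  -179.08478598  120.        ] [ 504.21064054 -175.64136288  120.        ] 41.74092764725281 9.496668220842299
(array([ 524.29518104, -172.1449215 ,  117.70026867]), [np.float64(0.16968492878823), np.float64(0.1696849287883099)]) (array([ 484.12838583, -179.03979518,  121.19903008]), [np.float64(0.04185421038578721), np.float64(0.041854210385847954)])
```

send_rows:
  grip: [0.3,0.3,0.3,0.3,0.3,0.3,0.3,0.3]
  xyz:
    - [-0.001,0.001,-0.01]
    - [-0.001,0.001,-0.03]
    - [-0.001,0.001,-0.05]
    - [-0.001,0.001,-0.07]
    - [-0.001,0.001,-0.08]
    - [-0.001,0.001,-0.087]
    - [-0.001,0.001,-0.0905]
    - [-0.001,0.001,-0.0905]
  yaw: [-0.4,-0.4,-0.4,-0.4,-0.4,-0.4,-0.4,-0.4]

```text
time_s: 2.92
ee_pos: [503.8, -175.1, 89.3]
ee_rot: [-180.0, 0.0, 9.9]
force: [0.5, 0.1, 0.0]
gripper_width: 59.3
gripper_force: 0.0
```

send_rows:
  grip: [0,-0.3,-0.6,-0.8,-0.9,-1,-1,-1]
  xyz:
    - [0,0,0]
    - [0,0,0]
    - [0,0,0]
    - [0,0,0]
    - [0,0,0]
    - [0,0,0]
    - [0,0,0]
    - [0,0,0]
  yaw: [0,0,0,0,0,0,0,0]
  grip_force: 25

```text
time_s: 3.58
ee_pos: [503.8, -175.1, 89.5]
ee_rot: [180.0, -0.0, 9.9]
force: [0.3, 0.6, 1.7]
gripper_width: 9.8
gripper_force: 25.0
```

send_rows:
  grip: [-1,-1,-1,-1,-1,-1,-1,-1]
  xyz:
    - [0,0,0.004]
    - [0,0,0.012]
    - [0,0,0.025]
    - [0,0,0.045]
    - [0,0,0.07]
    - [0,0,0.1]
    - [0,0,0.13]
    - [0,0,0.15]
  yaw: [0,0,0,0,0,0,0,0]

```text
time_s: 4.25
ee_pos: [504.5, -175.4, 243.2]
ee_rot: [179.9, -0.2, 9.9]
force: [1.4, -0.2, -1.6]
gripper_width: 9.9
gripper_force: 25.0
```

send_rows:
  grip: [-1,-1,-1,-1,-1,-1,-1,-1]
  xyz:
    - [-0.003,0.015,0]
    - [-0.006,0.04,0]
    - [-0.012,0.07,0]
    - [-0.018,0.1,0]
    - [-0.024,0.13,0]
    - [-0.03,0.155,0]
    - [-0.032,0.175,0]
    - [-0.032,0.185,0]
  yaw: [0,0,0,0,0,0,0,0]

```text
time_s: 4.92
ee_pos: [470.0, 12.5, 238.9]
ee_rot: [-179.9, 0.1, 10.0]
force: [-0.2, -0.0, -1.3]
gripper_width: 9.8
gripper_force: 25.0
```

send_rows:
  grip: [-1,-1,-1,-1,-1,-1,-1,-1]
  xyz:
    - [0.0,0.015,0]
    - [0.0,0.03,0]
    - [0,0.045,0]
    - [0,0.055,0]
    - [0,0.06,0]
    - [0,0.06,0]
    - [0,0.06,0]
    - [0,0.06,0]
  yaw: [0,0,0,0,0,0,0,0]

```text
time_s: 5.58
ee_pos: [471.7, 69.2, 239.4]
ee_rot: [180.0, 0.0, 9.9]
force: [-0.1, -0.1, -1.0]
gripper_width: 9.7
gripper_force: 25.0
```

```bash
python3 - <<'E'
from h import *
f=grab('wrist','w3'); s=env.state(); print(s['time_s'],s['ee_pos'],s['ee_rot'],s['force'],s['gripper_width'])
for p in [(491,167,32),(477,241,139)]: print(proj(f,p))
a=cv2.resize(cv2.imread('pics/w3.png')[0:300],(800,375),interpolation=cv2.INTER_CUBIC)
cv2.imwrite('pics/w3c.png',a)
E
```

```text
5.6333 [471.74380731  69.22072405 239.40566675] [1.79976046e+02 1.26245157e-02 9.84472485e+00] [ 0.02600899 -0.67838246 -1.0767403 ] 9.980526804842851
(np.float64(248.84738950680065), np.float64(155.25624555112034))
(np.float64(144.91747819793449), np.float64(169.6232672116936))
```

View pics/w3c.png

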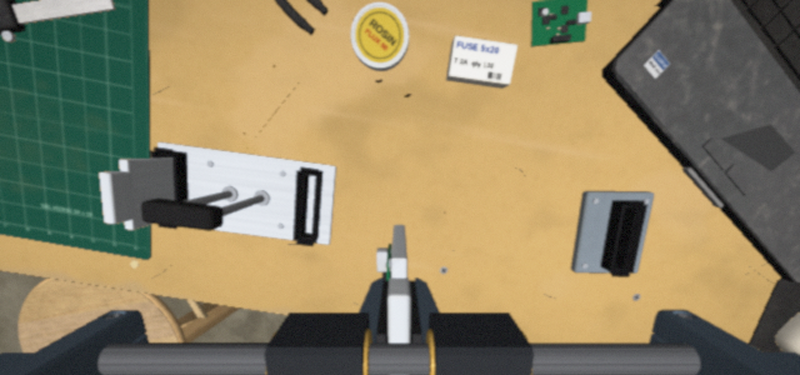

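The wrist view shows the free slot as a dark frame with a light floor strip at about (308,205), i.e. (246,164) at full scale. The base's right edge runs from (335,167) to (328,243), and the handle is at (182,215). I'll measure by masks and edges.

```bash
python3 - <<'E'
from h import *
f=load('w3'); im=f['frame']; g=cv2.cvtColor(im,cv2.COLOR_RGB2GRAY); hsv=cv2.cvtColor(im,cv2.COLOR_RGB2HSV)
w=((hsv[...,1]<45)&(g>140)).astype(np.uint8); w[:, :120]=0; w[:,275:]=0; w[:105]=0; w[205:]=0
dark=(g<70).astype(np.uint8); dark[:, :215]=0; dark[:,275:]=0; dark[:120]=0; dark[205:]=0
for nm,m in (('white',w),('dark',dark)):
    n,l,st,ce=cv2.connectedComponentsWithStats(m)
    for i in range(1,n):
        if st[i,4]>60:
            c=max(cv2.findContours((l==i).astype(np.uint8),0,2)[0],key=cv2.contourArea)
            r=cv2.minAreaRect(c); print(nm,st[i],ce[i].round(1),np.round(cv2.boxPoints(r),1).tolist())
            if nm=='white':
                b=cv2.boxPoints(r); z=6
            else: b=cv2.boxPoints(r); z=32
            q=np.array([plane(f,p,z) for p in b]); print(q.round(1)[:,:2].tolist(),q.mean(0).round(1))
E
```

```text
white [ 126  114  143   82 5488] [204.  151.7] [[117.5, 176.3000030517578], [126.0999984741211, 113.0999984741211], [271.5, 132.89999389648438], [262.8999938964844, 196.1999969482422]]
[[423.7, 357.9], [515.1, 343.8], [523.1, 144.9], [430.3, 146.1]] [473.1 248.2   6. ]
white [245 141   8  46 238] [248.1 163. ] [[244.0, 185.8000030517578], [246.8000030517578, 140.6999969482422], [252.10000610351562, 141.0], [249.1999969482422, 186.10000610351562]]
[[441.2, 175.2], [506.6, 177.7], [507.4, 170.4], [442.0, 167.6]] [474.3 172.7   6. ]
dark [236 135  21  61 739] [244.6 165.2] [[234.6999969482422, 194.60000610351562], [238.1999969482422, 134.5], [256.70001220703125, 135.60000610351562], [253.1999969482422, 195.6999969482422]]
[[433.7, 180.8], [515.4, 183.4], [518.2, 159.5], [436.5, 155.4]] [476.  169.8  32. ]
```

send_rows:
  grip: [-1,-1,-1,-1,-1,-1,-1,-1]
  xyz:
    - [-0.01,0.015,0]
    - [-0.02,0.035,0]
    - [-0.03,0.055,0]
    - [-0.04,0.075,0]
    - [-0.05,0.09,0]
    - [-0.055,0.1,0]
    - [-0.055,0.1,0]
    - [-0.055,0.1,0]
  yaw: [-2,-4,-6,-7.3,-7.3,-7.3,-7.3,-7.3]

```text
time_s: 6.3
ee_pos: [417.0, 169.6, 239.6]
ee_rot: [180.0, -0.0, 2.6]
force: [0.3, 0.1, -1.6]
gripper_width: 9.9
gripper_force: 25.0
```

```bash
python3 - <<'E'
from h import *
f=grab('wrist','w4'); s=env.state(); print(s['time_s'],s['ee_pos'],s['ee_rot'],s['force'],s['gripper_width'])
u,v=proj(f,(475,170,32)); print(u,v)
x,y=int(u)-60,max(0,int(v)-60)
a=cv2.resize(cv2.imread('pics/w4.png')[y:y+120,x-40:x+120],None,fx=5,fy=5,interpolation=cv2.INTER_CUBIC)
cv2.imwrite('pics/w4c.png',a);print(x-40,y)
E
```

```text
6.35 [417.21776782 169.29596821 239.52180519] [ 1.79956621e+02 -3.00473704e-02  2.58712982e+00] [ 0.74469873 -0.45429482 -1.097032  ] 9.754140280783993
320.38761088439827 138.35764462266965
220 78
```

View pics/w4c.png

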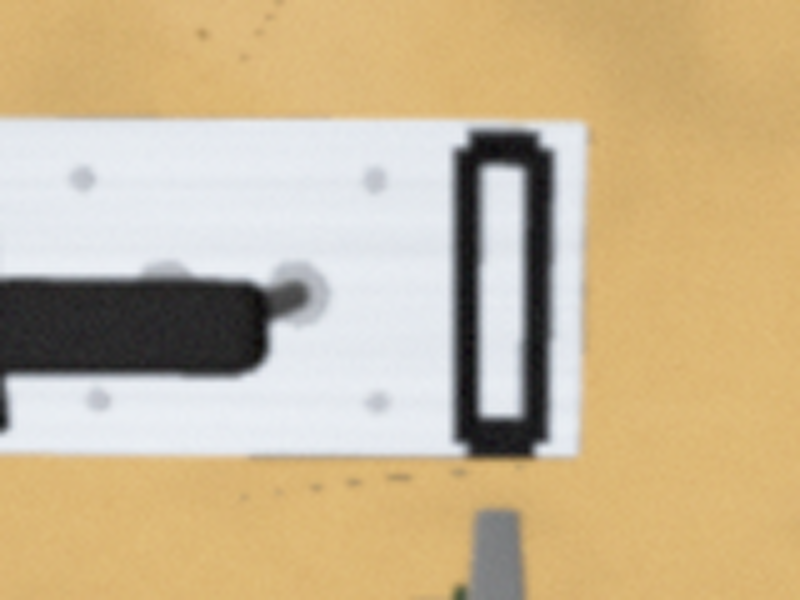

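The slot floor is square in view, at crop (480..524, 165..418). The base's right edge is at x of about 582, and the held card's lower edge is at (498,510), so they are nearly in line.

```bash
python3 - <<'E'
from h import *
f=load('w4'); f3=load('w3')
c=lambda x,y:(220+x/5-.4,78+y/5-.4)
q=np.array([plane(f,c(*p),6) for p in [(480,164),(525,164),(525,418),(480,418)]]); print('floor',q.round(1).tolist(),q.mean(0))
q=np.array([plane(f,c(*p),32) for p in [(468,130),(540,130),(536,457),(468,457)]]); print('mouth',q.round(1).tolist(),q.mean(0))
q=np.array([plane(f,c(*p),32) for p in [(454,290),(551,290)]]); print('mouth y',q.mean(0),q[:,1])
q=np.array([plane(f,c(*p),6) for p in [(586,122),(579,457),(0,120),(0,457)]]); print('base',q.round(1).tolist())
print('height floor tri',tri((f,c(502,164)),(f3,(249.5,140.9))),tri((f,c(502,418)),(f3,(246.6,185.9))))
print('handle end', [plane(f,c(*p),139).round(1).tolist() for p in [(268,325),(130,280),(130,372)]])
print('card far low', [plane(f,c(*p),166).round(1).tolist() for p in [(476,510),(520,510)]])
s=env.state();a=np.radians(2.6);print('exp',s['ee_pos'][:2]+32*np.array([np.cos(a),np.sin(a)]))
E
```

```text
floor [[510.3, 178.1, 6.0], [510.9, 165.8, 6.0], [441.8, 162.2, 6.0], [441.2, 175.1, 6.0]] [476.04967047 170.3237952    6.        ]
mouth [[517.5, 181.2, 32.0], [518.4, 162.9, 32.0], [435.0, 159.4, 32.0], [434.2, 177.8, 32.0]] [476.2784166  170.31570051  32.        ]
mouth y [478.49631694 170.54422797  32.        ] [183.20797744 157.8804785 ]
base [[522.4, 149.9, 6.0], [431.3, 146.1, 6.0], [515.6, 308.2, 6.0], [423.5, 313.1, 6.0]]
height floor tri (array([509.2634794 , 171.57715403,  18.94621227]), [np.float64(1.0550235972915494), np.float64(1.0550235972914972)]) (array([443.34429161, 169.28103936,  14.41665302]), [np.float64(0.7550150883494605), np.float64(0.7550150883495378)])
handle end [[475.4, 215.2, 139.0], [482.5, 241.0, 139.0], [465.4, 241.4, 139.0]]
card far low [[447.3, 174.3, 166.0], [447.7, 166.5, 166.0]]
exp [449.18482606 170.74758383]
```

send_rows:
  grip: [-1,-1,-1,-1,-1,-1,-1,-1]
  xyz:
    - [0.015,0.001,0]
    - [0.035,0.0013,0]
    - [0.05,0.0013,0]
    - [0.0597,0.0013,-0.02]
    - [0.0597,0.0013,-0.05]
    - [0.0597,0.0013,-0.08]
    - [0.0597,0.0013,-0.105]
    - [0.0597,0.0013,-0.115]
  yaw: [0,0,0,0,0,0,0,0]

```text
time_s: 7.02
ee_pos: [474.8, 169.3, 120.9]
ee_rot: [179.9, 0.4, 2.5]
force: [-1.4, 0.8, -1.1]
gripper_width: 9.9
gripper_force: 25.0
```

send_rows:
  grip: [-1,-1,-1,-1,-1,-1,-1,-1]
  xyz:
    - [0,0,-0.005]
    - [0,0,-0.01]
    - [0,0,-0.01]
    - [0,0,-0.01]
    - [0,0,-0.01]
    - [0,0,-0.01]
    - [0,0,-0.01]
    - [0,0,-0.01]
  yaw: [0,0,0,0,0,0,0,0]

```text
time_s: 7.68
ee_pos: [476.7, 171.3, 115.0]
ee_rot: [-180.0, -0.1, 2.6]
force: [-0.2, 1.3, -0.7]
gripper_width: 9.4
gripper_force: 25.0
```

```bash
python3 - <<'E'
from h import *
f=grab('side','s5');g=grab('scene','c5'); s=env.state(); print(s['time_s'],s['ee_pos'],s['ee_rot'],s['force'],s['gripper_width'])
a=cv2.resize(cv2.imread('pics/s5.png')[180:330,240:350],None,fx=4,fy=4,interpolation=cv2.INTER_CUBIC)
b=cv2.resize(cv2.imread('pics/c5.png')[180:330,225:315],None,fx=4,fy=4,interpolation=cv2.INTER_CUBIC)
cv2.imwrite('pics/s5c.png',np.hstack([a,b]))
E
```

```text
7.7833 [476.52127312 171.25622057 114.72832736] [-1.79998185e+02 -2.71779450e-02  2.59872561e+00] [ 0.45601626  0.34650776 -0.77098313] 10.148824862251994
```

View pics/s5c.png

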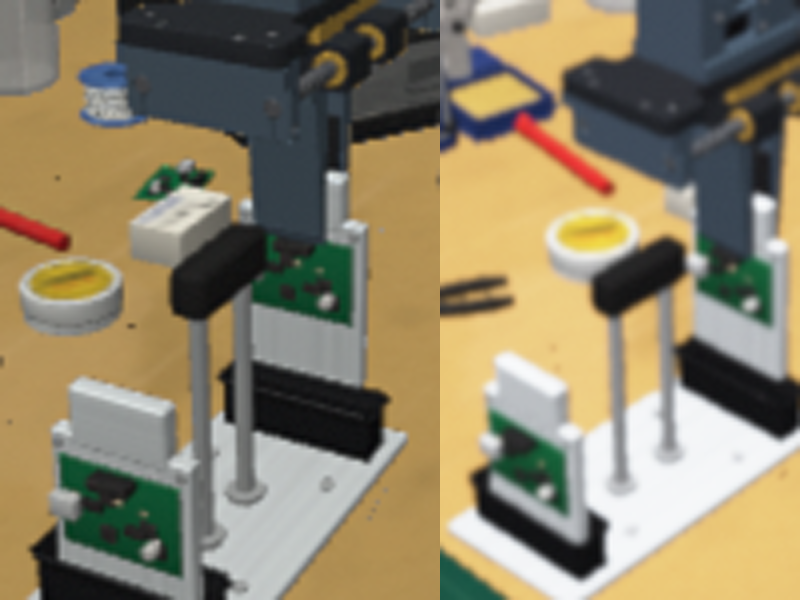

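Both views show the card upright just above the free slot's mouth, in line with it. I'll lower it slowly and watch the force.

send_rows:
  grip: [-1,-1,-1,-1,-1,-1,-1,-1]
  xyz:
    - [0,-0.0006,-0.003]
    - [0,-0.0006,-0.006]
    - [0,-0.0006,-0.009]
    - [0,-0.0006,-0.012]
    - [0,-0.0006,-0.014]
    - [0,-0.0006,-0.016]
    - [0,-0.0006,-0.018]
    - [0,-0.0006,-0.018]
  yaw: [0,0,0,0,0,0,0,0]

```text
time_s: 8.45
ee_pos: [476.2, 170.5, 96.0]
ee_rot: [180.0, 0.0, 2.6]
force: [-0.3, -0.5, -0.8]
gripper_width: 10.1
gripper_force: 25.0
```

send_rows:
  grip: [-1,-1,-1,-1,-1,-1,-1,-1]
  xyz:
    - [0,0,-0.002]
    - [0,0,-0.004]
    - [0,0,-0.006]
    - [0,0,-0.008]
    - [0,0,-0.01]
    - [0,0,-0.012]
    - [0,0,-0.014]
    - [0,0,-0.014]
  yaw: [0,0,0,0,0,0,0,0]

```text
time_s: 9.12
ee_pos: [476.2, 170.5, 82.0]
ee_rot: [180.0, 0.0, 2.6]
force: [0.9, 0.5, -1.3]
gripper_width: 9.9
gripper_force: 25.0
```

send_rows:
  grip: [-1,-1,-1,-1,-1,-1,-1,-1]
  xyz:
    - [0,0,-0.0005]
    - [0,0,-0.001]
    - [0,0,-0.0015]
    - [0,0,-0.002]
    - [0,0,-0.0025]
    - [0,0,-0.003]
    - [0,0,-0.003]
    - [0,0,-0.003]
  yaw: [0,0,0,0,0,0,0,0]

```text
time_s: 9.78
ee_pos: [476.5, 170.6, 79.5]
ee_rot: [180.0, -0.0, 2.6]
force: [-0.1, -1.0, -1.8]
gripper_width: 9.8
gripper_force: 25.0
```

send_rows:
  grip: [-1,-1,-1,-1,-1,-1]
  xyz:
    - [0,0,-0.0005]
    - [0,0,-0.001]
    - [0,0,-0.0015]
    - [0,0,-0.0015]
    - [0,0,-0.0015]
    - [0,0,-0.0015]
  yaw: [0,0,0,0,0,0]

```text
time_s: 10.28
ee_pos: [476.6, 170.6, 79.5]
ee_rot: [-180.0, -0.1, 2.6]
force: [-2.4, -2.4, 10.2]
gripper_width: 9.9
gripper_force: 25.0
```

It touched the floor at the expected height. I'll release with a small opening, because the handle is close.

send_rows:
  grip: [-0.7,-0.5,-0.3,-0.3,-0.3,-0.3,-0.3,-0.3]
  xyz:
    - [0,0,0.001]
    - [0,0,0.001]
    - [0,0,0.001]
    - [0,0,0.001]
    - [0,0,0.001]
    - [0,0,0.001]
    - [0,0,0.001]
    - [0,0,0.001]
  yaw: [0,0,0,0,0,0,0,0]

```text
time_s: 10.95
ee_pos: [476.4, 170.6, 78.8]
ee_rot: [180.0, 0.0, 2.6]
force: [-0.4, -0.1, 0.2]
gripper_width: 31.9
gripper_force: 0.0
```

send_rows:
  grip: [-0.3,-0.3,-0.3,-0.3,-0.3,-0.3,-0.3,-0.3]
  xyz:
    - [0,0,0.003]
    - [0,0,0.01]
    - [0,0,0.025]
    - [0,0,0.05]
    - [0,0,0.08]
    - [0,0,0.115]
    - [0,0,0.145]
    - [0,0,0.16]
  yaw: [0,0,0,0,0,0,0,0]

```text
time_s: 11.62
ee_pos: [478.0, 171.1, 243.9]
ee_rot: [-179.9, -0.4, 2.6]
force: [-0.3, -0.1, 0.0]
gripper_width: 31.8
gripper_force: 0.0
```

```bash
python3 - <<'E'
from h import *
f=grab('side','s6');g=grab('scene','c6'); s=env.state(); print(s['time_s'],s['ee_pos'],s['ee_rot'],s['force'],s['gripper_width'],s['qpos'])
a=cv2.resize(cv2.imread('pics/s6.png')[180:330,240:350],None,fx=4,fy=4,interpolation=cv2.INTER_CUBIC)
b=cv2.resize(cv2.imread('pics/c6.png')[180:330,225:315],None,fx=4,fy=4,interpolation=cv2.INTER_CUBIC)
cv2.imwrite('pics/s6c.png',np.hstack([a,b]))
E
```

```text
11.7167 [478.21833625 171.17835057 242.9049597 ] [-179.87635942   -0.4512435     2.58978141] [-0.30345708 -0.75994172 -0.45030681] 31.675143711865395 [ 1.84001333e+01  1.09536621e+01  9.55705142e+01 -4.16018068e-03
  7.30079652e+01  1.05811065e+02]
```

View pics/s6c.png

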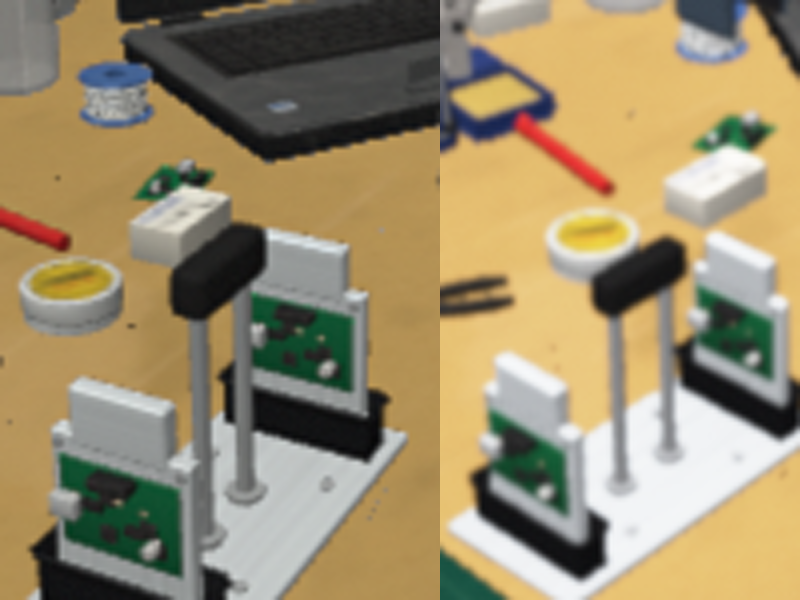

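Both cards now stand alike, seated and upright, and the bystanders are untouched. Next I'll turn over the handle.

send_rows:
  grip: [-0.3,-0.2,0,0,0,0,0,0]
  xyz:
    - [0,0.01,0]
    - [0,0.02,0]
    - [0,0.03,0]
    - [0,0.04,0]
    - [-0.001,0.05,0]
    - [-0.002,0.06,0]
    - [-0.003,0.07,0]
    - [-0.004,0.074,0]
  yaw: [6,13,20,27,34,41,48,52]

```text
time_s: 12.38
ee_pos: [471.6, 245.3, 237.4]
ee_rot: [-179.9, 0.1, 54.9]
force: [0.1, 0.4, 0.3]
gripper_width: 45.5
gripper_force: 0.0
```

send_rows:
  grip: [0,0,0,0,0,0,0,0]
  xyz:
    - [0,0,0]
    - [0,0,0]
    - [0,0,0]
    - [0,0,0]
    - [0,0,0]
    - [0,0,0]
    - [0,0,0]
    - [0,0,0]
  yaw: [7,14,21,28,34,38,38,38]

```text
time_s: 13.05
ee_pos: [471.9, 244.3, 237.9]
ee_rot: [-179.9, 0.0, 92.5]
force: [0.6, 0.6, 0.2]
gripper_width: 45.5
gripper_force: 0.0
```

```bash
python3 - <<'E'
from h import *
f=grab('wrist','w7'); s=env.state(); print(s['time_s'],s['ee_pos'],s['ee_rot'],s['force'],s['gripper_width'])
g=cv2.cvtColor(f['frame'],cv2.COLOR_RGB2GRAY)
u,v=proj(f,(473,245,139)); print(u,v)
m=(g<75).astype(np.uint8)
n,l,st,ce=cv2.connectedComponentsWithStats(m)
for i in range(1,n):
    if st[i,4]>150: print(st[i],ce[i].round(1))
for fn,box in (('c6',(255,230,300,265)),('s6',(275,228,312,270))):
    F=load(fn); G=cv2.cvtColor(F['frame'],cv2.COLOR_RGB2GRAY); M=np.zeros_like(G); x0,y0,x1,y1=box; M[y0:y1,x0:x1]=(G[y0:y1,x0:x1]<60)
    n,l,st,ce=cv2.connectedComponentsWithStats(M); i=1+st[1:,4].argmax(); print(fn,st[i],ce[i])
E
```

```text
13.1 [472.0270894  244.38477064 238.1761121 ] [-1.79922416e+02  3.46497291e-02  9.24919173e+01] [-0.51403028 -0.47360395 -0.22858992] 45.343101623695105
319.8441085734816 203.27646203952528
[587   0  30  58 519] [602.4  17.3]
[563  13  18  19 153] [571.3  20.6]
[581  14  20  20 217] [590.   22.4]
[619  57  21  13 189] [629.8  63.3]
[608 101  19  25 230] [615.1 113.3]
[289 114  64  19 279] [317.3 125.8]
[622 165  18  10 153] [630.7 169.7]
[ 292  172   57   67 1126] [320.1 207.2]
[435 186  31  33 170] [449.5 201.5]
[446 192  24  35 155] [458.9 208.7]
[    0   224   640   176 74063] [325.2 331.8]
[299 231  40  11 327] [316.9 236.3]
c6 [264 240  22  19 244] [274.36885246 248.77868852]
s6 [283 236  23  24 361] [293.93074792 247.48199446]
```

```bash
python3 - <<'E'
from h import *
f=load('w7'); g=cv2.cvtColor(f['frame'],cv2.COLOR_RGB2GRAY)
n,l,st,ce=cv2.connectedComponentsWithStats((g<75).astype(np.uint8))
i=l[207,320]; 
for r in range(172,240,4):
    c=np.where(l[r]==i)[0]; print(r,c.min() if len(c) else '',c.max() if len(c) else '',len(c))
c6,s6=load('c6'),load('s6'); A,B=(274.4,248.8),(293.9,247.5)
print('tri',tri((c6,A),(s6,B)))
for r in (185,215): 
    c=np.where(l[r]==i)[0]; c=c[(c>305)&(c<335)]; print(plane(f,((c.min()+c.max())/2,r),139).round(1),c.min(),c.max(),[plane(f,(x,r),139)[0].round(1) for x in(c.min()-.5,c.max()+.5)])
print(cv2.imwrite('pics/w7c.png',0*g[:2]))
E
```

```text
172 318 321 4
176 313 327 15
180 313 327 15
184 313 327 15
188 313 327 15
192 313 327 15
196 313 327 15
200 313 327 15
204 313 327 15
208 313 327 15
212 313 327 15
216 313 327 15
220 312 327 16
224 295 345 51
228 292 348 11
232 292 347 10
236 292 347 8
tri (array([478.69277722, 239.24568757, 123.68785254]), [np.float64(0.50740267777295), np.float64(0.5074026777728258)])
[472.3 263.6 139. ] 313 327 [np.float64(465.0), np.float64(479.7)]
[473.7 232.7 139. ] 313 327 [np.float64(466.1), np.float64(481.3)]
True
```

send_rows:
  grip: [0,0,0,0,0,0,0,0]
  xyz:
    - [0.001,0.001,-0.01]
    - [0.001,0.001,-0.03]
    - [0.001,0.001,-0.055]
    - [0.001,0.001,-0.08]
    - [0.001,0.001,-0.1]
    - [0.001,0.001,-0.115]
    - [0.001,0.001,-0.125]
    - [0.001,0.001,-0.129]
  yaw: [0,0,0,0,0,0,0,0]

```text
time_s: 13.77
ee_pos: [472.4, 245.1, 107.8]
ee_rot: [-179.8, 0.1, 92.6]
force: [-0.1, -0.7, 0.5]
gripper_width: 45.8
gripper_force: 0.0
```

send_rows:
  grip: [-0.2,-0.4,-0.6,-0.8,-1,-1,-1,-1]
  xyz:
    - [0,0,0]
    - [0,0,0]
    - [0,0,0]
    - [0,0,0]
    - [0,0,0]
    - [0,0,0]
    - [0,0,0]
    - [0,0,0]
  yaw: [0,0,0,0,0,0,0,0]
  grip_force: 45

```text
time_s: 14.43
ee_pos: [473.5, 245.7, 110.7]
ee_rot: [180.0, -0.0, 92.6]
force: [-2.1, -0.9, 5.8]
gripper_width: 17.8
gripper_force: 45.0
```

send_rows:
  grip: [-1,-1,-1,-1,-1,-1,-1,-1]
  xyz:
    - [0,0,0.001]
    - [0,0,0.003]
    - [0,0,0.006]
    - [0,0,0.01]
    - [0,0,0.015]
    - [0,0,0.02]
    - [0,0,0.025]
    - [0,0,0.03]
  yaw: [0,0,0,0,0,0,0,0]

```text
time_s: 15.1
ee_pos: [473.5, 245.6, 140.6]
ee_rot: [180.0, -0.0, 92.6]
force: [1.3, -0.5, -5.7]
gripper_width: 17.9
gripper_force: 45.0
```

send_rows:
  grip: [-1,-1,-1,-1,-1,-1,-1,-1]
  xyz:
    - [0,0,0.006]
    - [0,0,0.013]
    - [0,0,0.02]
    - [0,0,0.027]
    - [0,0,0.034]
    - [0,0,0.041]
    - [0,0,0.048]
    - [0,0,0.055]
  yaw: [0,0,0,0,0,0,0,0]

```text
time_s: 15.77
ee_pos: [473.4, 245.6, 195.7]
ee_rot: [180.0, -0.0, 92.6]
force: [0.9, -0.4, -5.1]
gripper_width: 17.7
gripper_force: 45.0
```

send_rows:
  grip: [-1,-1,-1,-1,-1,-1,-1,-1]
  xyz:
    - [0,0,0.007]
    - [0,0,0.014]
    - [0,0,0.021]
    - [0,0,0.028]
    - [0,0,0.034]
    - [0,0,0.039]
    - [0,0,0.043]
    - [0,0,0.045]
  yaw: [0,0,0,0,0,0,0,0]

```text
time_s: 16.43
ee_pos: [473.6, 245.7, 240.6]
ee_rot: [180.0, -0.0, 92.6]
force: [0.7, 0.3, -6.2]
gripper_width: 17.6
gripper_force: 45.0
```

send_rows:
  grip: [-1,-1,-1,-1,-1,-1,-1,-1]
  xyz:
    - [0,0,0]
    - [0,0,0]
    - [0,0,0]
    - [0,0,0]
    - [0,0,0]
    - [0,0,0]
    - [0,0,0]
    - [0,0,0]
  yaw: [0,0,0,0,0,0,0,0]

```text
time_s: 17.1
ee_pos: [473.4, 245.6, 239.9]
ee_rot: [-180.0, 0.0, 92.6]
force: [-0.5, 0.6, -5.7]
gripper_width: 17.6
gripper_force: 45.0
```

```bash
python3 - <<'E'
from h import *
f=grab('side','s8');g=grab('scene','c8'); s=env.state(); print(s['time_s'],s['ee_pos'],s['ee_rot'],s['force'],s['torque'],s['gripper_width'],s['gripper_force'])
# green board centroids and base-light check: expect each lifted by ~130 mm without tilt
for n,a in (('side','s'),('scene','c')):
    for k in ('6','8'):
        F=load(a+k);h=cv2.cvtColor(F['frame'],cv2.COLOR_RGB2HSV)
        m=((h[...,0]>55)&(h[...,0]<90)&(h[...,1]>120)&(h[...,2]>50)).astype(np.uint8)
        c,l,st,ce=cv2.connectedComponentsWithStats(m)
        print(a+k,[(st[i].tolist(),ce[i].round(1).tolist()) for i in range(1,c) if 60<st[i,4]<3000])
E
```

```text
17.2 [473.43366741 245.5772446  239.92242959] [1.79999014e+02 4.39416876e-03 9.25969215e+01] [ 0.34426216 -0.31934633 -5.68590375] [-0.02450201 -0.09716351  0.0065148 ] 17.705818566177282 44.99071776866913
s6 [([303, 258, 25, 19, 234], [317.5, 267.0]), ([86, 271, 23, 13, 157], [97.3, 277.6]), ([255, 294, 12, 11, 63], [259.1, 298.4]), ([257, 300, 28, 24, 302], [273.6, 310.7])]
s8 [([302, 191, 26, 22, 297], [317.0, 202.1]), ([250, 218, 10, 11, 77], [254.2, 222.6]), ([252, 222, 30, 26, 405], [269.5, 234.6]), ([86, 271, 23, 13, 157], [97.3, 277.6])]
c6 [([125, 242, 14, 7, 61], [131.7, 245.7]), ([290, 258, 18, 15, 111], [300.3, 263.7]), ([239, 290, 17, 17, 102], [249.1, 296.2])]
c8 [([289, 204, 19, 18, 143], [300.2, 211.1]), ([235, 233, 18, 19, 137], [245.5, 240.3])]
```

```bash
python3 - <<'E'
from h import *
for k,P in (('6',[((317.5,267.),(300.3,263.7)),((270.5,309),(249.1,296.2))]),('8',[((317,202.1),(300.2,211.1)),((267,232.7),(245.5,240.3))])):
    S,C=load('s'+k),load('c'+k)
    for a,b in P: print(k,tri((S,a),(C,b))[0].round(1))
E
```

```text
6 [472.  170.3  54.9]
6 [479.2 311.   44.5]
8 [474.5 167.9 183.8]
8 [473.4 317.  182.4]
```

```bash
python3 -c "
from workcell import env
print(env.job_done())"
```

```text
the job is handed in; nothing more can be done
None
```

The card is seated fully home in the carrier's free slot, and the arm is holding the carrier by its handle about 13 cm above the bench, steady and level with both cards in their slots; I handed the job in at about 17 s and it returned no verdict.

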